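# Sweep the reject caps into the bay

### The job

Three red screw caps failed inspection and lie scattered on the packing table: sweep all three along the table top with the fingers, never lifting them or turning them over, until they lie flat and wholly inside the three-sided reject bay with the blue floor. Leave the good white caps, the tubs, the tape and the marker where they are, and finish with the hand clear.

Things in the scene. Friction and masses are not known exactly. Their poses are not given: they have to be found in the camera images.
- bay: Reject bay: three-sided pen of dark steel sheet fixed to the table, no lip at the mouth, blue floor level with the table. In mm: inside 180 wide, 120 deep; walls 6 thick, 35 high. Origin: middle of its floor. Its x axis points inwards, mouth to back: mouth line at x=-60, back wall face at +60, side wall faces at y=-90 and +90. Mouth faces roughly world -y (its yaw varies).
- bay_mouth (a point): Middle of the bay's open mouth line, at table height; axes as bay.
- red1: A red plastic screw cap, a disc 46 mm across and 16 mm high, about 25 g, lying loose and flat on the table. Origin at the centre of its underside. One of three rejects to be swept into the bay.
- red2: A red plastic screw cap, a disc 46 mm across and 16 mm high, about 25 g, lying loose and flat on the table. Origin at the centre of its underside. One of three rejects to be swept into the bay.
- red3: A red plastic screw cap, a disc 46 mm across and 16 mm high, about 25 g, lying loose and flat on the table. Origin at the centre of its underside. One of three rejects to be swept into the bay.
- white1: A good white screw cap, also 46 mm across and 16 mm high, lying loose on the table; to be left alone. Origin at the centre of its underside.
- white2: A good white screw cap, also 46 mm across and 16 mm high, lying loose on the table; to be left alone. Origin at the centre of its underside.
- tub: A closed white tub with orange band and yellow lid, 127 mm across, 137 mm high, standing loose on the right, far side; leave alone. Origin at the centre of its underside.
- stack: A nested stack of empty clear tubs, 125 mm across, about 180 mm high, standing loose at the far side; leave alone. Origin at the centre of its underside.
- tape: A roll of tan tape lying flat, 84 mm across, 45 mm high; leave alone. Origin at the centre of its underside.
- marker: A blue marker pen with black cap, 130 mm long, 15 mm thick, lying on the table near the robot; leave alone. Origin at the middle of its underside, x along its length.
Mind the look-alikes: they are no part of the job. What is shaped like the red1 but black or orange is not meant.

How it is judged:
At the end, for the whole second after the job is handed in: Every red cap lies flat, right way up and at rest on the table inside the bay's three walls, its centre at least 16 mm past the mouth line; the white caps, tub, stack, tape and marker are within 20 mm of where they started (x of red1 in the frame of bay between -0.044 and 0.06 m and y of red1 in the frame of bay between -0.09 and 0.09 m and height (world z) of red1 between -0.01 and 0.02 m and angle between each of red1, red2, red3's own z axis and vertical below 0.2 rad and linear speed of each of red1, red2, red3 below 0.02 m/s and x of red2 in the frame of bay between -0.044 and 0.06 m and y of red2 in the frame of bay between -0.09 and 0.09 m and height (world z) of red2 between -0.01 and 0.02 m and x of red3 in the frame of bay between -0.044 and 0.06 m and y of red3 in the frame of bay between -0.09 and 0.09 m and height (world z) of red3 between -0.01 and 0.02 m and distance of each of white1, white2, tub, stack, tape, marker from where it was at the start of the episode below 0.02 m); the robot touches nothing.
It fails at once if a red cap is lifted more than 25 mm off the table (height (world z) of any of red1, red2, red3 above 0.025 m).
It fails at once if a red cap is tipped on edge or turned over (angle between any of red1, red2, red3's own z axis and vertical above 1 rad).
It fails at once if a white cap, the tub, the stack, the tape or the marker is moved more than 20 mm (distance of any of white1, white2, tub, stack, tape, marker from where it was at the start of the episode above 0.02 m).
It also fails if it takes over 72 s, if anything falls off the work surface, if the arm or the gripper's body presses on something with over 40 N, if the wrist force passes 120 N, or if a joint passes its speed limit or range.

### The arm

A 6-joint arm with a two-finger parallel gripper is mounted at the origin on the work surface. World frame = base frame: x ahead of the robot, y to its left, z up, the work surface at z = 0. Lengths are in m, angles in rad, forces in N, time in s.
With the tool pointing down it reaches from about 0.35 to 0.975 m from the base axis. Payload 4.9 kg.
Tool frame: the origin (TCP) lies midway between the tips of the shut fingers; the grasp point (between the pads) lies ctrl.tcp_to_grasp behind it (ctrl.tcp_to_grasp is the distance from the TCP to the grasp point, in m); z points along the fingers, y is the direction in which the jaws open and shut (so a half turn about z gives the same grasp; the last joint's range is limited). The gripper opens to 85 mm and grips with 20 to 120 N. Pads are 22 mm wide; open, the fingers measure 114 mm over their backs; the gripper's body (76 mm by 85 mm) begins 54 mm behind the grasp point. The pads swing forward as they close: fully open they stand 13 mm farther back than shut.
Start: joints at [1.032, 0.053, 1.613, -0, 1.476, -0.119], TCP at [0.255, 0.571, 0.206] pointing down, gripper open.
Joint ranges: [-3.01, 3.01], [-1.01, 2.22], [0.06, 2.58], [-1.02, 4.17], [0.09, 2.62], [-3.14, 3.14]. Speed limits (rad/s): [2.57, 2.57, 3.14, 3.14, 3.14, 3.14].

### API

Orientations are given as a rotation vector (axis times angle).
In Python, from station import ctrl, get_image, calibration, finish_job, models gives the robot as it stands.
- The arm moves only by the shell command python3 -m creep 'ROWS' [FORCE]. ROWS is JSON, a list of rows, each a list of 7 numbers: the opening, from 0 (shut) to 1 (fully open), then the shift along the tool's x, y, z in m, then the turn, a rotation vector about the tool's x, y, z in degrees. A call has 1 to 20 rows; each row shifts and turns the commanded pose from where the row before left it, along the tool's axes as they then stand; what a row does not reach is not made up. A row lasts 1/10 s, in which the tool goes at most 50 mm and 8.59 degrees, less where a joint would pass 70% of its speed; a pose out of reach is approached as far as the arm can. A call with a gripper value outside its range is refused whole. The fingers move at their own pace and stop on an object; FORCE is the grip in N (left out, the last holds). Time passes only in rows, so rows that do not move let the fingers close. It gives the time, the measured TCP pose, the force and the opening at its end, in the units of the state.
- ctrl.get_obs(): the state, without advancing time (a new reading comes with each control period).
- get_image(name): name is "side" or "top" or "wrist"; returns the picture (400x640x3 uint8, red, green, blue); there is no depth.
- calibration(name): a dict with "mtx" (3x3 intrinsics, pixels), "R" (3x3) and "t" (3): a world point X has camera coordinates R X + t. Camera axes: x right, y down, z forward; pixel columns grow to the right and rows downward; lengths in m; the calibration is good to about 2 mm. A picture is of the moment at which its call begins: read the wrist's pose just before it. calibration takes no time and is no camera call; for the wrist camera it gives the pose at the moment of the call.
- finish_job(): hands the job in, once; it reports no verdict.
Trained networks look in the newest picture that a camera, given by its name, has taken for a name from the list of things; names that differ only in an ending like _2 or _b are one class to them, and where a whole thing is asked for, a point or a joint stands for the part that bears it (a point fixed in the world has none). Each returns a list of dicts, best first, with "conf" (0 to 1); they miss things now and then, are a little off and sometimes report something else, mostly with a low value. They report only what shows in the picture. A call takes as long as a camera call. They do not tell look-alikes from the thing itself.
- models.search_frame(camera, name): "extent" ([left, top, right, bottom] in pixels, round what is visible of it).
The state is a dict: "t": time; "q": joint angles; "dq": joint speeds; "effort": joint torques, N m; "tool_pos": TCP position; "tool_rot": TCP orientation; "contact_force": force on the tool from outside, world axes, zero at the start; "wrist_torque": the same for the moment, N m; "opening": finger opening in m.
Only numpy, scipy, OpenCV 4.12 (cv2) and the standard library are available. Lean on these libraries where they do the work, as an engineer would, in place of code of your own. Each camera call takes 0.05 s, during which the arm holds its last target. There are 200 camera calls.

## Working session

There is one attempt and no reset: what is moved stays moved. The work goes in short steps, Python scripts to look and compute and a shell command to move; the robot and the scene stay as the last step left them, time stands still between calls to the robot, and variables do not carry over. Pictures are saved under pics/ and viewed, about 8 in all and at most 12, crops included, and the job is handed in when it is done.

```bash
mkdir -p pics; ls; cat > h.py <<'E'
import numpy as np, cv2
from station import ctrl, get_image, calibration, finish_job, models
def snap(cam,fn=None):
    im=get_image(cam)
    if fn: cv2.imwrite('pics/'+fn,im[:,:,::-1])
    return im
def ray(cam,u,v,z=0.0,c=None):
    c=c or calibration(cam)
    K,R,t=[np.array(c[k],float) for k in('mtx','R','t')]
    d=R.T@np.linalg.solve(K,[u,v,1.]); o=-R.T@t
    return o+d*(z-o[2])/d[2]
def red(cam,im,z=0.008):
    h=cv2.cvtColor(im,cv2.COLOR_RGB2HSV)
    m=(((h[...,0]<6)|(h[...,0]>172))&(h[...,1]>130)&(h[...,2]>70)).astype(np.uint8)
    n,l,s,c=cv2.connectedComponentsWithStats(m)
    return [(c[i].round(1),s[i][2:5],ray(cam,*c[i],z=z).round(4)) for i in range(1,n) if s[i][4]>25]
E
python3 - <<'E'
from h import *
for cam in('top','side'):
    im=snap(cam,cam+'0.png')
    for r in red(cam,im): print(cam,*r)
    if cam=='top':
        for n in('bay','red1','white1','tub','stack','tape','marker'):
            for d in models.search_frame(cam,n): 
                e=d['extent']; print(n,round(d['conf'],2),np.round(e),ray(cam,(e[0]+e[2])/2,(e[1]+e[3])/2,0.0).round(3))
o=ctrl.get_obs(); print(o['t'],o['tool_pos'],o['tool_rot'],ctrl.tcp_to_grasp)
E
```

```text
pics
top [245.2 177. ] [ 21  21 334] [0.6059 0.0654 0.008 ]
top [333.3 177.5] [ 20  20 324] [ 0.6064 -0.1278  0.008 ]
top [285.1 242.1] [ 21  21 346] [ 0.4642 -0.0246  0.008 ]
bay 0.81 [102. 132. 174. 229.] [0.598 0.303 0.   ]
red1 0.92 [323. 224. 343. 243.] [ 0.483 -0.128  0.   ]
red1 0.85 [234. 166. 257. 186.] [0.61  0.066 0.   ]
red1 0.69 [196. 110. 218. 130.] [ 0.739  0.158 -0.   ]
red1 0.67 [285. 110. 308. 130.] [ 0.741 -0.045  0.   ]
red1 0.66 [272. 232. 295. 252.] [ 0.465 -0.02   0.   ]
red1 0.65 [322. 167. 348. 188.] [ 0.609 -0.133  0.   ]
red1 0.47 [240. 116. 262. 141.] [0.721 0.057 0.   ]
white1 0.71 [239. 117. 260. 143.] [0.716 0.061 0.   ]
white1 0.56 [395. 208. 417. 227.] [ 0.52  -0.287  0.   ]
tub 0.68 [450. 117. 529. 181.] [ 0.676 -0.48   0.   ]
stack 0.92 [351.  32. 417. 117.] [ 0.854 -0.246  0.   ]
stack 0.36 [452. 115. 531. 184.] [ 0.676 -0.484  0.   ]
tape 0.58 [425. 279. 472. 322.] [ 0.344 -0.371  0.   ]
tape 0.51 [452. 118. 531. 182.] [ 0.675 -0.484  0.   ]
marker 0.85 [199. 274. 261. 288.] [0.382 0.091 0.   ]
side [ 84.8 156.5] [ 33  31 217] [-0.0903  0.514   0.008 ]
side [ 94.7 154.5] [18 31 78] [-0.0584  0.5174  0.008 ]
side [ 27.4 157.1] [ 32  21 337] [-0.2787  0.5801  0.008 ]
side [ 58.4 152.5] [22  2 27] [-0.181   0.5797  0.008 ]
side [310.9 182.8] [ 13  11 122] [0.6064 0.062  0.008 ]
side [277.9 207.2] [ 15  12 152] [ 0.4649 -0.028   0.008 ]
side [334.9 216.3] [ 15  13 165] [ 0.6065 -0.1302  0.008 ]
side [115.3 249.3] [  87   52 1270] [ 0.0173 -0.0519  0.008 ]
0.45 [0.25469049 0.5706844  0.20589027] [-6.54547091e-01 -3.07261206e+00  2.88459034e-04] 0.0187
```

View pics/top0.png

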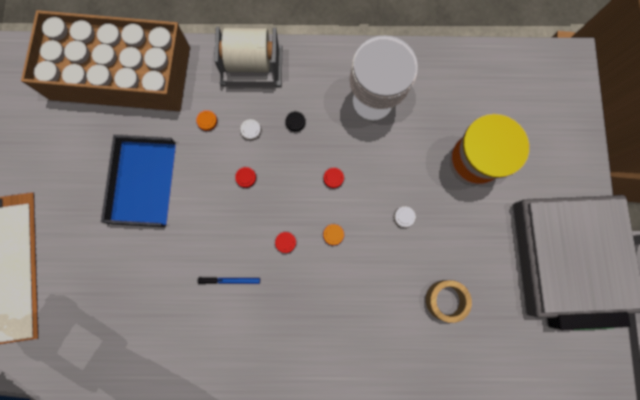

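```bash
python3 - <<'E'
import cv2
im=cv2.imread('pics/top0.png'); cv2.imwrite('pics/crop0.png',cv2.resize(im[100:300,90:430],None,fx=2.35,fy=2.35,interpolation=cv2.INTER_CUBIC))
E
```

```text
(no output)
```

View pics/crop0.png

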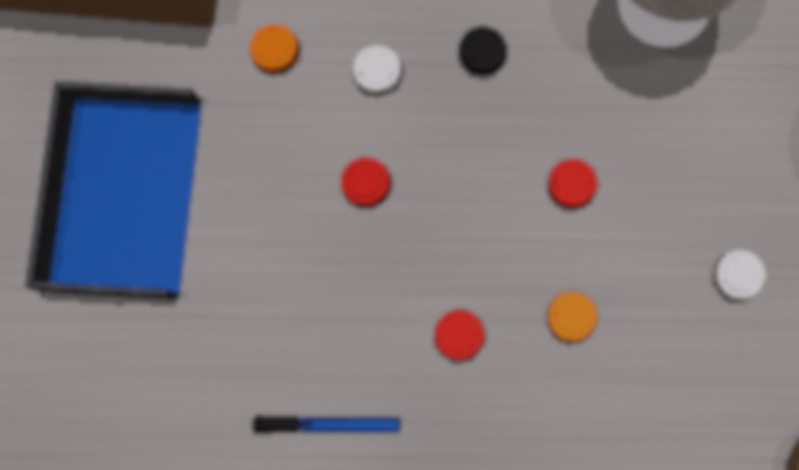

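The top view shows the red caps at (245,177), (333,177) and (285,242). The orange caps at (207,120) and (333,235) and the black one at (296,122) are look-alikes and don't fit because of their colour. The bay is at (140,180) with its mouth to the right, i.e. towards world -y. The enlarged crop confirms all of this. Next I work out the bay pose and the first approach.

```bash
cat >> h.py <<'E'
from scipy.spatial.transform import Rotation as Ro
def plan(target,yawdeg):
    "shift in tool axes after turning about tool z to have tool x at yawdeg (world)"
    o=ctrl.get_obs(); R=Ro.from_rotvec(o['tool_rot']); 
    T=Ro.from_euler('z',yawdeg,degrees=True)*Ro.from_euler('x',180,degrees=True)
    print('t',round(o['t'],2),'tcp',np.round(o['tool_pos'],4),'F',np.round(o['contact_force'],1),'op',round(o['opening'],4))
    print('turn (tool,deg)',np.degrees((R.inv()*T).as_rotvec()).round(2))
    d=np.array(target)-o['tool_pos']
    print('shift now-axes',R.inv().apply(d).round(4),'after-turn axes',T.inv().apply(d).round(4))
E
python3 - <<'E'
from h import *
im=cv2.imread('pics/top0.png')[:,:,::-1]
h=cv2.cvtColor(np.ascontiguousarray(im),cv2.COLOR_RGB2HSV)
m=((abs(h[...,0].astype(int)-110)<14)&(h[...,1]>150)&(h[...,2]>80)).astype(np.uint8)
n,l,s,c=cv2.connectedComponentsWithStats(m); i=1+np.argmax(s[1:,4])
cn=max(cv2.findContours((l==i).astype(np.uint8),0,2)[0],key=cv2.contourArea)
q=cv2.approxPolyDP(cn,6,True)[:,0]
for p in q: print(p,ray('top',*p).round(3))
a=np.array([0.606,0.0655]);g=np.array([0.63,0.33]);d=(g-a)/np.linalg.norm(g-a)
print(d,np.degrees(np.arctan2(d[1],d[0])))
s=a-0.055*d; plan([*s,0.1],np.degrees(np.arctan2(d[1],d[0])))
E
```

```text
[123 143] [0.683 0.342 0.   ]
[111 218] [0.514 0.354 0.   ]
[164 224] [0.502 0.239 0.   ]
[174 146] [0.677 0.228 0.   ]
[0.090366   0.99590862] 84.81533686335062
t 0.45 tcp [0.2547 0.5707 0.2059] F [-0.2  0.1 -0.3] op 0.0854
turn (tool,deg) [-1.000e-02  1.000e-02  7.113e+01]
shift now-axes [-0.5445 -0.3702  0.106 ] after-turn axes [-0.5264  0.3955  0.1059]
```

```bash
python3 -m creep '[[0.35,0,0,0,0,0,7.9],[0.35,0,0,0,0,0,7.9],[0.35,0,0,0,0,0,7.9],[0.35,0,0,0,0,0,7.9],[0.35,0,0,0,0,0,7.9],[0.35,0,0,0,0,0,7.9],[0.35,0,0,0,0,0,7.9],[0.35,0,0,0,0,0,7.9],[0.35,0,0,0,0,0,7.9],[0.35,-0.038,0.028,0,0,0,0],[0.35,-0.038,0.028,0,0,0,0],[0.35,-0.038,0.028,0,0,0,0],[0.35,-0.038,0.028,0,0,0,0],[0.35,-0.038,0.028,0,0,0,0],[0.35,-0.038,0.028,0,0,0,0],[0.35,-0.038,0.028,0,0,0,0],[0.35,-0.038,0.028,0,0,0,0],[0.35,-0.038,0.028,0,0,0,0],[0.35,-0.038,0.028,0,0,0,0],[0.35,-0.038,0.028,0,0,0,0]]' 20
python3 -m creep '[[0.35,-0.035,0.028,0,0,0,0],[0.35,-0.035,0.028,0,0,0,0],[0.35,-0.035,0.028,0,0,0,0],[0.35,0,0,0.04,0,0,0],[0.35,0,0,0.04,0,0,0],[0.35,0,0,0.03,0,0,0],[0.35,0,0,0,0,0,0]]'
python3 - <<'E'
from h import *
a=np.array([0.606,0.0645]);g=np.array([0.632,0.315]);d=(g-a)/np.linalg.norm(g-a);y=np.degrees(np.arctan2(d[1],d[0]))
print(y); plan([*(a-0.055*d),0.04],y)
snap('wrist','w1.png'); snap('side','s1.png')
a,b=[cv2.imread('pics/'+f) for f in('w1.png','s1.png')]
cv2.imwrite('pics/ws.png',np.vstack([cv2.resize(a[:,:],(480,300)),b[100:300,150:630]]))
E
```

```text
t: 2.45
tool_pos: [0.5247, 0.1249, 0.2064]
tool_rot: [2.319, 2.119, 0.001]
contact_force: [0.3, 0.2, 1.8]
opening: 0.0299
t: 3.15
tool_pos: [0.594, 0.0148, 0.0901]
tool_rot: [-2.314, -2.113, 0.011]
contact_force: [-0.7, 0.6, -0.9]
opening: 0.0301
84.0743506202101
t 3.15 tcp [0.594  0.0148 0.0901] F [-0.7  0.6 -0.9] op 0.0301
turn (tool,deg) [-0.62 -0.    0.75]
shift now-axes [-0.0044  0.0073  0.05  ] after-turn axes [-0.0043  0.0068  0.0501]
```

View pics/ws.png

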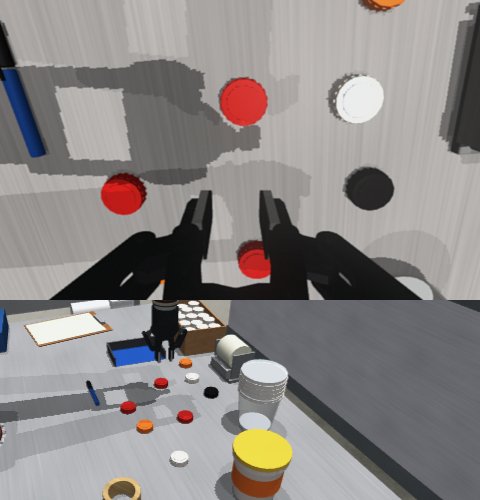

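The wrist and side views show the fork astride the line to the nearest red cap, at (243,100) in the wrist view, with nothing in the way. I lower in steps and watch the force.

```bash
python3 -m creep '[[0.35,-0.004,0.007,0.03,-0.6,0,0.7],[0.35,0,0,0.03,0,0,0],[0.35,0,0,0.015,0,0,0],[0.35,0,0,0.01,0,0,0],[0.35,0,0,0,0,0,0],[0.35,0,0,0,0,0,0]]'
python3 -m creep '[[0.35,0,0,0.002,0,0,0],[0.35,0,0,0.002,0,0,0],[0.35,0,0,0,0,0,0]]'
python3 - <<'E'
from h import *
a=np.array([0.606,0.0645]);g=np.array([0.632,0.315]);d=(g-a)/np.linalg.norm(g-a);y=np.degrees(np.arctan2(d[1],d[0]))
plan([*(g-0.0285*d),0.002],y)
E
```

```text
t: 3.85
tool_pos: [0.6066, 0.01, 0.0127]
tool_rot: [2.325, 2.099, 0.014]
contact_force: [0.5, 1.2, 0.4]
opening: 0.0299
t: 4.15
tool_pos: [0.6055, 0.0099, 0.0073]
tool_rot: [2.326, 2.1, 0.011]
contact_force: [-0.2, -0.6, -0.4]
opening: 0.0302
t 4.15 tcp [0.6055 0.0099 0.0073] F [-0.2 -0.6 -0.4] op 0.0302
turn (tool,deg) [ 0.62 -0.    0.07]
shift now-axes [ 0.2777 -0.0049  0.0053] after-turn axes [ 0.2777 -0.0052  0.0053]
```

```bash
python3 -m creep '[[0.35,0,-0.005,0.002,0.6,0,0],[0.35,0,0,0.002,0,0,0],[0.35,0.008,0,0,0,0,0],[0.35,0.008,0,0,0,0,0],[0.35,0.008,0,0,0,0,0],[0.35,0.01,0,0,0,0,0],[0.35,0.01,0,0,0,0,0],[0.35,0.01,0,0,0,0,0],[0.35,0.01,0,0,0,0,0],[0.35,0.01,0,0,0,0,0]]'
python3 - <<'E'
from h import *
for r in red('top',snap('top')): print(*r)
for r in red('wrist',snap('wrist')): print(*r)
a=np.array([0.606,0.0645]);g=np.array([0.632,0.315]);d=(g-a)/np.linalg.norm(g-a);y=np.degrees(np.arctan2(d[1],d[0]))
plan([*(g-0.0285*d),0.002],y)
E
```

```text
t: 5.15
tool_pos: [0.6081, 0.0851, 0.003]
tool_rot: [-2.332, -2.105, -0.0]
contact_force: [-0.4, -0.7, -0.2]
opening: 0.0298
[161.5 266.4] [  166   297 23466] [0.4111 0.2349 0.008 ]
[246.  176.9] [ 18  21 303] [0.606  0.0636 0.008 ]
[333.3 177.5] [ 20  20 324] [ 0.6064 -0.1278  0.008 ]
[285. 242.] [ 21  21 343] [ 0.4642 -0.0245  0.008 ]
[313.9 287.9] [  69   84 4726] [0.6052 0.0604 0.008 ]
t 5.25 tcp [0.6081 0.0854 0.003 ] F [-0.3 -0.5  0.3] op 0.0299
turn (tool,deg) [ 0.   -0.02  0.16]
shift now-axes [0.2023 0.0007 0.001 ] after-turn axes [2.023e-01 1.000e-04 1.000e-03]
```

```bash
python3 - <<'E'
from h import *
a=snap('wrist'); b=snap('side')
c=calibration('side');K,R,t=[np.array(c[k],float) for k in('mtx','R','t')]
p=K@(R@ctrl.get_obs()['tool_pos']+t); u,v=(p[:2]/p[2]).astype(int); print(u,v)
b=cv2.resize(b[v-60:v+40,u-80:u+80],(480,300),interpolation=cv2.INTER_CUBIC)
cv2.imwrite('pics/ws2.png',np.vstack([cv2.resize(a,(480,300)),b])[:,:,::-1])
E
```

```text
308 180
```

View pics/ws2.png

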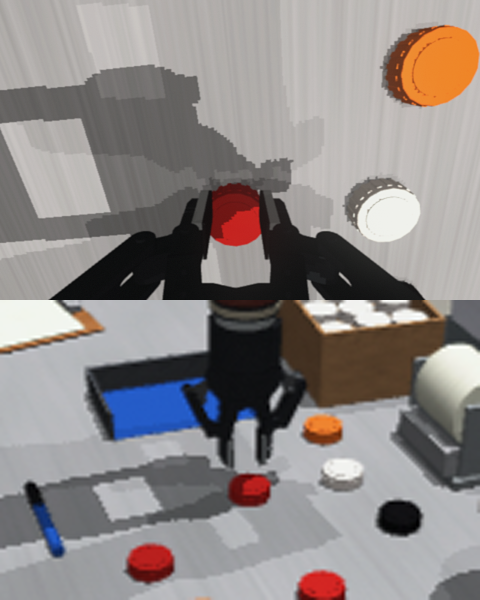

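The fork slid just over the cap: at this opening the tips stand about 12 mm behind the TCP. The cap is still flat at (0.606,0.062). I raise, back off, and go lower this time.

```bash
python3 -m creep '[[0.35,0,0,-0.015,0,0,0],[0.35,0,0,-0.01,0,0,0],[0.35,-0.04,0,0,0,0,0],[0.35,-0.041,0,0,0,0,0],[0.35,0,0,0.02,0,0,0],[0.35,0,0,0.005,0,0,0],[0.35,0,0,0.004,0,0,0],[0.35,0,0,0,0,0,0],[0.35,0,0,0,0,0,0]]'
python3 -m creep '[[0.35,0,0,0.002,0,0,0],[0.35,0,0,0.002,0,0,0],[0.35,0,0,0,0,0,0]]'
python3 -m creep '[[0.35,0,0,0.002,0,0,0],[0.35,0,0,0,0,0,0]]'
python3 - <<'E'
from h import *
for r in red('top',snap('top')): print(*r)
b=snap('side')
plan([0.6,0.01,0.002],84)
c=calibration('side');K,R,t=[np.array(c[k],float) for k in('mtx','R','t')]
p=K@(R@ctrl.get_obs()['tool_pos']+t); u,v=(p[:2]/p[2]).astype(int); print(u,v)
b=b[v-40:v+40,u-40:u+40]
cv2.imwrite('pics/s3.png',cv2.resize(b,(480,480),interpolation=cv2.INTER_CUBIC)[:,:,::-1])
E
```

```text
t: 6.25
tool_pos: [0.6002, 0.0041, -0.0004]
tool_rot: [2.33, 2.106, 0.001]
contact_force: [1.0, -0.6, 0.0]
opening: 0.0295
t: 6.55
tool_pos: [0.5996, 0.0037, -0.0053]
tool_rot: [-2.331, -2.105, 0.0]
contact_force: [0.5, -0.1, 0.4]
opening: 0.0297
t: 6.75
tool_pos: [0.5995, 0.0036, -0.0074]
tool_rot: [-2.332, -2.105, 0.0]
contact_force: [0.1, -0.2, 0.5]
opening: 0.0298
[211.9 269.7] [  179   291 23252] [0.4051 0.1286 0.008 ]
[333.3 177.5] [ 20  20 323] [ 0.6064 -0.1277  0.008 ]
[285.2 242.1] [ 20  21 335] [ 0.4642 -0.0249  0.008 ]
t 6.85 tcp [ 0.5997  0.0035 -0.0071] F [-0.1  0.3  0. ] op 0.0298
turn (tool,deg) [-0.01 -0.    0.15]
shift now-axes [ 0.0065 -0.0003 -0.0091] after-turn axes [ 0.0065 -0.0003 -0.0091]
315 196
```

View pics/s3.png

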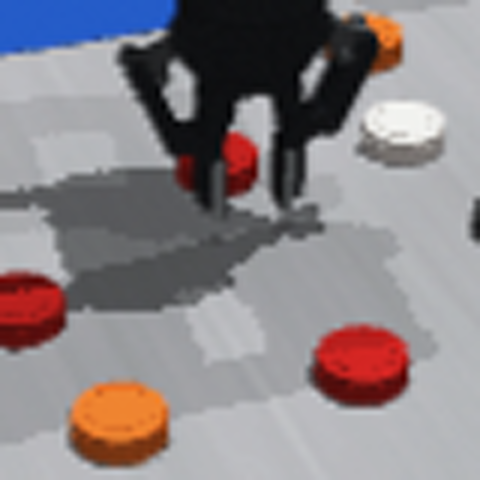

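The enlarged side view shows the fingertips just above their shadows, close to the table, with the cap ahead between them. I push.

```bash
python3 -m creep '[[0.35,0.006,0,0.001,0,0,0],[0.35,0.01,0,0,0,0,0],[0.35,0.01,0,0,0,0,0],[0.35,0.008,0,0,0,0,0],[0.35,0.008,0,0,0,0,0],[0.35,0.01,0,0,0,0,0],[0.35,0.012,0,0,0,0,0],[0.35,0.012,0,0,0,0,0],[0.35,0.01,0,0,0,0,0],[0.35,0.006,0,0,0,0,0],[0.35,0.0,0,0,0,0,0]]'
python3 - <<'E'
from h import *
for c in('top','wrist'):
  for r in red(c,snap(c)): print(c,*r)
plan([0.632-.0028,0.315-.0285,-0.008],84)
E
```

```text
t: 7.95
tool_pos: [0.6091, 0.0959, -0.008]
tool_rot: [-2.331, -2.106, -0.0]
contact_force: [0.3, -0.1, -0.3]
opening: 0.0298
top [156.1 267.4] [  164   294 23031] [0.409  0.2462 0.008 ]
top [244.9 177. ] [ 22  21 341] [0.606  0.0662 0.008 ]
top [333.3 177.5] [ 20  20 324] [ 0.6064 -0.1278  0.008 ]
top [285.1 242.1] [ 21  21 346] [ 0.4642 -0.0246  0.008 ]
wrist [314.  314.7] [  77   88 5256] [0.6052 0.0605 0.008 ]
t 8.05 tcp [ 0.6091  0.095  -0.0081] F [ 0.4  0.3 -1.1] op 0.0301
turn (tool,deg) [-0.01  0.01  0.16]
shift now-axes [ 1.925e-01  6.000e-04 -1.000e-04] after-turn axes [ 1.925e-01  0.000e+00 -1.000e-04]
```

Still passing above the cap, so the tips are even farther back than I thought. I back off over it and descend until I feel the table.

```bash
python3 -m creep '[[0.35,0,0,-0.015,0,0,0],[0.35,0,0,-0.015,0,0,0],[0.35,-0.045,0,0,0,0,0],[0.35,-0.045,0,0,0,0,0],[0.35,0,0,0.02,0,0,0],[0.35,0,0,0.01,0,0,0],[0.35,0,0,0.002,0,0,0],[0.35,0,0,0,0,0,0]]'
for i in 1 2 3 4; do python3 -m creep '[[0.35,0,0,0.002,0,0,0],[0.35,0,0,0,0,0,0]]' | egrep 'pos|force'; done
python3 - <<'E'
from h import *
for r in red('top',snap('top')): print(*r)
b=snap('side')
c=calibration('side');K,R,t=[np.array(c[k],float) for k in('mtx','R','t')]
p=K@(R@ctrl.get_obs()['tool_pos']+t); u,v=(p[:2]/p[2]).astype(int); print(u,v)
w=snap('wrist'); c=calibration('wrist'); print(c['mtx'],(np.array(c['R'])@ctrl.get_obs()['tool_pos']+c['t']).round(3))
b=b[v-40:v+40,u-40:u+40]
cv2.imwrite('pics/s4.png',np.hstack([cv2.resize(b,(400,400),interpolation=cv2.INTER_CUBIC),w[:,120:520]])[:,:,::-1])
E
```

```text
t: 8.85
tool_pos: [0.5999, 0.0061, -0.0099]
tool_rot: [-2.331, -2.106, 0.0]
contact_force: [0.2, 0.7, 0.8]
opening: 0.0296
tool_pos: [0.6003, 0.0061, -0.0116]
contact_force: [0.3, -0.0, -0.4]
tool_pos: [0.5999, 0.0058, -0.0141]
contact_force: [0.0, 0.0, -0.0]
tool_pos: [0.5997, 0.0055, -0.0163]
contact_force: [0.0, 0.2, 0.0]
tool_pos: [0.5997, 0.0055, -0.0184]
contact_force: [-0.4, -0.5, -0.2]
[211.3 270.8] [  178   289 22851] [0.4027 0.1298 0.008 ]
[333.3 177.5] [ 20  20 325] [ 0.6063 -0.1277  0.008 ]
[285.3 242.1] [ 20  21 334] [ 0.4642 -0.025   0.008 ]
315 199
[[336.76920677   0.         313.98031023]
 [  0.         336.76920677 201.45134774]
 [  0.           0.           1.        ]] [0.    0.023 0.186]
```

View pics/s4.png

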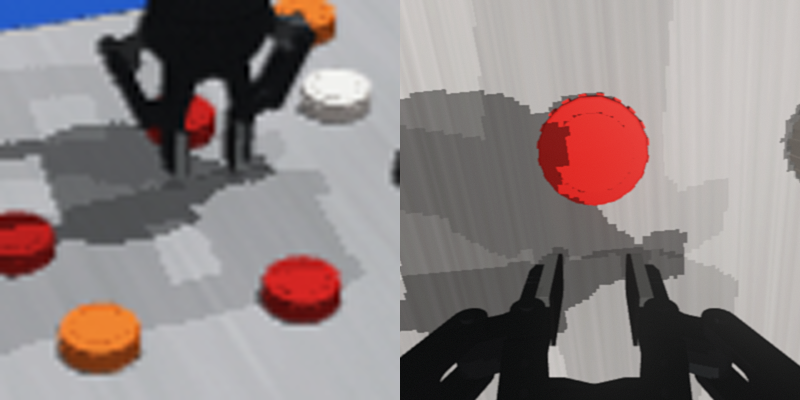

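```bash
python3 - <<'E'
from h import *
o=ctrl.get_obs(); R=Ro.from_rotvec(o['tool_rot'])
print('wrist tips seen (280,255),(352,255); side (310,194),(322.6,193)')
for d in (0,.01,.02,.03,.04):
  for x in(-.011,.011):
    s=[]
    for cam in('wrist','side'):
      c=calibration(cam);K,Rc,t=[np.array(c[k],float) for k in('mtx','R','t')]
      for y in(-.015,.015):
        p=K@(Rc@(o['tool_pos']+R.apply([x,y,-d]))+t); s.append((p[:2]/p[2]).round(1))
    print(d,x,*s)
E
```

```text
wrist tips seen (280,255),(352,255); side (310,194),(322.6,193)
0 -0.011 [288. 261.] [341.3 261. ] [311.8 201.6] [320.9 200.2]
0 0.011 [286.9 224.9] [342.4 224.9] [310.  197.8] [318.9 196.4]
0.01 -0.011 [286.6 270.2] [342.8 270.2] [311.8 199.1] [320.9 197.6]
0.01 0.011 [285.4 232.5] [343.9 232.5] [310.  195.2] [319.  193.8]
0.02 -0.011 [285.1 280.4] [344.4 280.4] [311.9 196.5] [321.  195.1]
0.02 0.011 [283.8 241. ] [345.7 240.9] [310.  192.7] [319.  191.3]
0.03 -0.011 [283.4 291.9] [346.1 291.8] [311.9 193.9] [321.  192.5]
0.03 0.011 [281.9 250.5] [347.6 250.4] [310.  190.1] [319.1 188.7]
0.04 -0.011 [281.5 304.7] [348.1 304.7] [311.9 191.2] [321.1 189.8]
0.04 0.011 [279.8 261.2] [349.8 261.2] [310.  187.5] [319.1 186.1]
```

Both views agree that the tips sit about 30 mm behind the TCP, so they are now near z≈0.012. I keep going down carefully.

```bash
for i in 1 2 3 4; do python3 -m creep '[[0.35,0,0,0.002,0,0,0],[0.35,0,0,0,0,0,0]]' | egrep 'pos|force'; done
```

```text
tool_pos: [0.5997, 0.0055, -0.0203]
contact_force: [0.0, 0.0, 0.9]
tool_pos: [0.5997, 0.0055, -0.0224]
contact_force: [0.1, 0.1, -0.2]
tool_pos: [0.5997, 0.0056, -0.0244]
contact_force: [0.4, 0.3, 0.3]
tool_pos: [0.6002, 0.0055, -0.0257]
contact_force: [-1.2, -0.5, 2.6]
```

Contact at TCP z≈-0.026, so I raise about 3 mm and sweep.

```bash
python3 -m creep '[[0.35,0,0,-0.003,0,0,0],[0.35,0.008,0,0,0,0,0],[0.35,0.01,0,0,0,0,0],[0.35,0.008,0,0,0,0,0],[0.35,0.008,0,0,0,0,0],[0.35,0.01,0,0,0,0,0],[0.35,0.012,0,0,0,0,0],[0.35,0.012,0,0,0,0,0],[0.35,0.01,0,0,0,0,0],[0.35,0.006,0,0,0,0,0],[0.35,0.0,0,0,0,0,0]]'
python3 - <<'E'
from h import *
for c in('top','wrist'):
  for r in red(c,snap(c)): print(c,*r)
plan([0.632-.0028,0.315-.0285,-0.023],84)
E
```

```text
t: 11.7
tool_pos: [0.6086, 0.09, -0.023]
tool_rot: [-2.331, -2.106, -0.0]
contact_force: [-0.5, 0.1, -0.4]
opening: 0.0297
top [161.1 269.5] [  165   290 22461] [0.4047 0.2353 0.008 ]
top [333.3 177.5] [ 20  20 323] [ 0.6064 -0.1277  0.008 ]
top [285.1 242.1] [ 21  21 344] [ 0.4642 -0.0246  0.008 ]
wrist [313.7 217.4] [ 108  108 8952] [0.6109 0.1166 0.008 ]
t 11.8 tcp [ 0.6085  0.0891 -0.023 ] F [-0.1 -0.3  0.2] op 0.0297
turn (tool,deg) [-0.    0.01  0.16]
shift now-axes [ 1.985e-01  5.000e-04 -1.000e-04] after-turn axes [ 1.985e-01 -1.000e-04 -0.000e+00]
```

The cap now rides in the fork, 28 mm ahead as computed. I continue into the bay.

```bash
python3 -m creep '[[0.35,0.006,0,0,0,0,0],[0.35,0.01,0,0,0,0,0],[0.35,0.014,0,0,0,0,0],[0.35,0.015,0,0,0,0,0],[0.35,0.015,0,0,0,0,0],[0.35,0.015,0,0,0,0,0],[0.35,0.015,0,0,0,0,0],[0.35,0.015,0,0,0,0,0],[0.35,0.015,0,0,0,0,0],[0.35,0.015,0,0,0,0,0],[0.35,0.015,0,0,0,0,0],[0.35,0.015,0,0,0,0,0],[0.35,0.012,0,0,0,0,0],[0.35,0.009,0,0,0,0,0],[0.35,0.007,0,0,0,0,0],[0.35,0.004,0,0,0,0,0],[0.35,0,0,0,0,0,0]]'
python3 - <<'E'
from h import *
for c in('top','wrist'):
  for r in red(c,snap(c)): print(c,*r)
b=np.array([0.6064,-0.1278]);g=np.array([0.588,0.310]);d=(g-b)/np.linalg.norm(g-b);y=np.degrees(np.arctan2(d[1],d[0]))
print(y,np.linalg.norm(g-b)); plan([*(b-0.055*d),0.06],y)
E
```

```text
t: 13.5
tool_pos: [0.6287, 0.2853, -0.023]
tool_rot: [-2.332, -2.105, -0.0]
contact_force: [0.1, -0.1, 0.4]
opening: 0.0298
top [ 47.3 249.5] [  113   311 18854] [0.445  0.4785 0.008 ]
top [333.3 177.5] [ 20  20 324] [ 0.6064 -0.1278  0.008 ]
top [285.1 242.1] [ 21  21 346] [ 0.4642 -0.0246  0.008 ]
wrist [313.7 218.6] [ 108  107 8839] [0.6309 0.3117 0.008 ]
92.40662921248679 0.4381864899788673
t 13.6 tcp [ 0.6286  0.2847 -0.0231] F [0.1 0.3 0.6] op 0.0299
turn (tool,deg) [-0.01  0.01 -8.27]
shift now-axes [-0.4671  0.028  -0.083 ] after-turn axes [-0.4662 -0.0395 -0.0831]
```

```bash
python3 -m creep '[[0.35,-0.02,0,0,0,0,0],[0.35,0,0,-0.04,0,0,0],[0.35,0,0,-0.045,0,0,0],[0.35,0,0,0,0,0,-8.3],[0.35,-0.045,-0.004,0,0,0,0],[0.35,-0.045,-0.004,0,0,0,0],[0.35,-0.045,-0.004,0,0,0,0],[0.35,-0.045,-0.004,0,0,0,0],[0.35,-0.045,-0.004,0,0,0,0],[0.35,-0.045,-0.004,0,0,0,0],[0.35,-0.045,-0.004,0,0,0,0],[0.35,-0.045,-0.004,0,0,0,0],[0.35,-0.045,-0.004,0,0,0,0],[0.35,-0.045,-0.004,0,0,0,0],[0.35,0,0,0,0,0,0],[0.35,0,0,0,0,0,0]]'
python3 - <<'E'
from h import *
for c in('top',):
  for r in red(c,snap(c)): print(c,*r)
b=np.array([0.6064,-0.1278]);g=np.array([0.586,0.310]);d=(g-b)/np.linalg.norm(g-b);y=np.degrees(np.arctan2(d[1],d[0]))
print(y,np.linalg.norm(g-b)); plan([*(b-0.057*d),-0.022],y)
E
```

```text
t: 15.2
tool_pos: [0.6047, -0.1879, 0.0618]
tool_rot: [-2.177, -2.264, 0.0]
contact_force: [0.0, -0.4, 0.3]
opening: 0.0296
top [327.1 261.7] [  229   321 28867] [ 0.4233 -0.1144  0.008 ]
top [131.2 164.3] [ 21  19 316] [0.6324 0.3167 0.008 ]
92.66785989228237 0.43827502780788224
t 15.25 tcp [ 0.6049 -0.1867  0.0617] F [ 1.  -0.7  0.6] op 0.0296
turn (tool,deg) [-0.03 -0.03 -0.3 ]
shift now-axes [0.0017 0.0043 0.0837] after-turn axes [0.0017 0.0042 0.0837]
```

```bash
python3 -m creep '[[0.35,0.002,0.004,0.035,0,0,-0.3],[0.35,0,0,0.03,0,0,0],[0.35,0,0,0.013,0,0,0],[0.35,0,0,0.005,0,0,0],[0.35,0,0,0,0,0,0],[0.35,0.008,0,0,0,0,0],[0.35,0.01,0,0,0,0,0],[0.35,0.008,0,0,0,0,0],[0.35,0.008,0,0,0,0,0],[0.35,0.01,0,0,0,0,0],[0.35,0.014,0,0,0,0,0],[0.35,0.015,0,0,0,0,0],[0.35,0.015,0,0,0,0,0],[0.35,0.015,0,0,0,0,0],[0.35,0.015,0,0,0,0,0],[0.35,0.015,0,0,0,0,0],[0.35,0.012,0,0,0,0,0],[0.35,0.008,0,0,0,0,0],[0.35,0,0,0,0,0,0]]'
python3 - <<'E'
from h import *
for c in('wrist',):
  for r in red(c,snap(c)): print(c,*r)
b=np.array([0.6064,-0.1278]);g=np.array([0.586,0.310]);d=(g-b)/np.linalg.norm(g-b);y=np.degrees(np.arctan2(d[1],d[0]))
plan([*(g-0.0285*d),-0.022],y)
E
```

```text
t: 17.15
tool_pos: [0.6021, -0.03, -0.0212]
tool_rot: [-2.166, -2.275, 0.0]
contact_force: [0.3, -0.5, 0.2]
opening: 0.0297
wrist [314.1 217.1] [ 107  107 8726] [ 0.6004 -0.0036  0.008 ]
wrist [ 31.4 254.4] [  76  102 6059] [ 0.471  -0.0283  0.008 ]
t 17.2 tcp [ 0.6022 -0.0307 -0.0212] F [-0.3 -0.5  0.3] op 0.0297
turn (tool,deg) [-0.02 -0.01  0.13]
shift now-axes [0.3125 0.0004 0.0008] after-turn axes [ 3.125e-01 -3.000e-04  8.000e-04]
```

```bash
python3 -m creep '[[0.35,0.008,0,0.001,0,0,0],[0.35,0.012,0,0,0,0,0],[0.35,0.016,0,0,0,0,0],[0.35,0.018,0,0,0,0,0],[0.35,0.018,0,0,0,0,0],[0.35,0.018,0,0,0,0,0],[0.35,0.018,0,0,0,0,0],[0.35,0.018,0,0,0,0,0],[0.35,0.018,0,0,0,0,0],[0.35,0.018,0,0,0,0,0],[0.35,0.018,0,0,0,0,0],[0.35,0.018,0,0,0,0,0],[0.35,0.018,0,0,0,0,0],[0.35,0.018,0,0,0,0,0],[0.35,0.018,0,0,0,0,0],[0.35,0.018,0,0,0,0,0],[0.35,0.015,0,0,0,0,0],[0.35,0.011,0,0,0,0,0],[0.35,0.008,0,0,0,0,0],[0.35,0.004,0,0,0,0,0]]'
python3 - <<'E'
from h import *
for c in('wrist','top'):
  for r in red(c,snap(c)): print(c,*r)
b=np.array([0.4642,-0.0246]);g=np.array([0.545,0.290]);d=(g-b)/np.linalg.norm(g-b);y=np.degrees(np.arctan2(d[1],d[0]))
print(y,np.linalg.norm(g-b)); plan([*(b-0.057*d),0.063],y)
E
```

```text
t: 19.2
tool_pos: [0.5876, 0.2771, -0.0221]
tool_rot: [2.167, 2.274, -0.0]
contact_force: [0.7, -0.4, 0.1]
opening: 0.0298
wrist [369.1 212.4] [  217   122 17985] [0.6098 0.308  0.008 ]
top [ 50.5 265.3] [  115   287 17496] [0.4119 0.4681 0.008 ]
top [285.1 242.1] [ 21  21 346] [ 0.4642 -0.0246  0.008 ]
75.59582274280102 0.32481040623723867
t 19.3 tcp [ 0.5876  0.2767 -0.0221] F [0.4 0.4 0.7] op 0.0297
turn (tool,deg) [-0.    0.   17.17]
shift now-axes [-0.3495 -0.1546 -0.0851] after-turn axes [-0.3795 -0.0446 -0.0851]
```

```bash
python3 -m creep '[[0.35,-0.02,0,0,0,0,0],[0.35,0,0,-0.04,0,0,0],[0.35,0,0,-0.045,0,0,0],[0.35,0,0,0,0,0,6.6],[0.35,0,0,0,0,0,6.6],[0.35,0,0,0,0,0,6.6],[0.35,0,0,0,0,0,0]]'
python3 - <<'E'
from h import *
for c in('top',):
  for r in red(c,snap(c)): print(c,*r)
b=np.array([0.4642,-0.0246]);g=np.array([0.558,0.280]);d=(g-b)/np.linalg.norm(g-b);y=np.degrees(np.arctan2(d[1],d[0]))
print(y,np.linalg.norm(g-b)); plan([*(b-0.057*d),0.063],y)
E
```

```text
t: 20.0
tool_pos: [0.5887, 0.2558, 0.0631]
tool_rot: [2.527, 1.867, 0.0]
contact_force: [0.0, 0.8, -0.4]
opening: 0.0299
top [ 42.3 251.7] [  104   311 20539] [0.4403 0.4886 0.008 ]
top [136.2 172.5] [ 13  20 134] [0.614  0.3042 0.008 ]
top [135.5 189.9] [12  9 75] [0.575  0.3026 0.008 ]
top [285.1 242.1] [ 21  21 346] [ 0.4642 -0.0246  0.008 ]
72.88405401168654 0.3187155471576497
t 20.05 tcp [0.5886 0.2559 0.0629] F [ 0.5 -0.4 -0.4] op 0.0294
turn (tool,deg) [-0.    0.01  0.15]
shift now-axes [-0.3616 -0.0373 -0.    ] after-turn axes [-3.617e-01 -3.640e-02 -1.000e-04]
```

```bash
python3 -m creep '[[0.35,-0.045,-0.0045,0,0,0,0],[0.35,-0.045,-0.0045,0,0,0,0],[0.35,-0.045,-0.0045,0,0,0,0],[0.35,-0.045,-0.0045,0,0,0,0],[0.35,-0.045,-0.0045,0,0,0,0],[0.35,-0.045,-0.0045,0,0,0,0],[0.35,-0.045,-0.0045,0,0,0,0],[0.35,-0.046,-0.0045,0,0,0,0],[0.35,0,0,0,0,0,0],[0.35,0,0,0,0,0,0]]'
python3 - <<'E'
from h import *
for c in('top','wrist'):
  for r in red(c,snap(c)): print(c,*r)
b=np.array([0.4642,-0.0246]);g=np.array([0.558,0.280]);d=(g-b)/np.linalg.norm(g-b);y=np.degrees(np.arctan2(d[1],d[0]))
plan([*(b-0.057*d),-0.022],y)
E
```

```text
t: 21.05
tool_pos: [0.448, -0.079, 0.063]
tool_rot: [-2.528, -1.866, -0.001]
contact_force: [-0.1, 0.7, -0.7]
opening: 0.0299
top [132.4 174.5] [ 23  40 654] [0.6094 0.3123 0.008 ]
top [271.1 327.7] [  158   208 10689] [0.2877 0.001  0.008 ]
top [308.8 232.2] [  71   68 3245] [ 0.4858 -0.0751  0.008 ]
wrist [313.5 134.1] [  72   72 3959] [ 0.4635 -0.0275  0.008 ]
t 21.15 tcp [ 0.4486 -0.0776  0.063 ] F [ 1.4 -0.4  0.4] op 0.0298
turn (tool,deg) [ 0.01 -0.03  0.15]
shift now-axes [-0.0018 -0.0007  0.085 ] after-turn axes [-0.0018 -0.0006  0.085 ]
```

```bash
python3 -m creep '[[0.35,-0.002,0,0.035,0,0,0.1],[0.35,0,0,0.03,0,0,0],[0.35,0,0,0.014,0,0,0],[0.35,0,0,0.005,0,0,0],[0.35,0,0,0,0,0,0],[0.35,0.008,0,0,0,0,0],[0.35,0.01,0,0,0,0,0],[0.35,0.008,0,0,0,0,0],[0.35,0.008,0,0,0,0,0],[0.35,0.01,0,0,0,0,0],[0.35,0.014,0,0,0,0,0],[0.35,0.015,0,0,0,0,0],[0.35,0.015,0,0,0,0,0],[0.35,0.015,0,0,0,0,0],[0.35,0.015,0,0,0,0,0],[0.35,0.015,0,0,0,0,0],[0.35,0.012,0,0,0,0,0],[0.35,0.008,0,0,0,0,0],[0.35,0,0,0,0,0,0]]'
python3 - <<'E'
from h import *
for c in('wrist',):
  for r in red(c,snap(c)): print(c,*r)
b=np.array([0.4642,-0.0246]);g=np.array([0.558,0.280]);d=(g-b)/np.linalg.norm(g-b);y=np.degrees(np.arctan2(d[1],d[0]))
plan([*(g-0.0285*d),-0.022],y)
E
```

```text
t: 23.05
tool_pos: [0.4931, 0.0671, -0.021]
tool_rot: [-2.527, -1.867, -0.0]
contact_force: [0.2, -0.5, 0.4]
opening: 0.03
wrist [314.  216.9] [ 107  107 8716] [0.5007 0.0925 0.008 ]
t 23.1 tcp [ 0.4928  0.0666 -0.0212] F [ 0.   0.2 -0.3] op 0.03
turn (tool,deg) [-0.02 -0.    0.01]
shift now-axes [ 0.1946 -0.0004  0.0008] after-turn axes [ 0.1946 -0.0004  0.0008]
```

```bash
python3 -m creep '[[0.35,0.006,0,0.001,0,0,0],[0.35,0.01,0,0,0,0,0],[0.35,0.012,0,0,0,0,0],[0.35,0.014,0,0,0,0,0],[0.35,0.014,0,0,0,0,0],[0.35,0.014,0,0,0,0,0],[0.35,0.014,0,0,0,0,0],[0.35,0.014,0,0,0,0,0],[0.35,0.012,0,0,0,0,0],[0.35,0.012,0,0,0,0,0],[0.35,0.012,0,0,0,0,0],[0.35,0.011,0,0,0,0,0],[0.35,0.011,0,0,0,0,0],[0.35,0.011,0,0,0,0,0],[0.35,0.01,0,0,0,0,0],[0.35,0.008,0,0,0,0,0],[0.35,0.006,0,0,0,0,0],[0.35,0.003,0,0,0,0,0],[0.35,0,0,0,0,0,0]]'
python3 - <<'E'
from h import *
w=snap('wrist','w5.png')
for r in red('wrist',w): print(*r)
plan([0.55,0.2,0.06],73)
E
```

```text
t: 25.0
tool_pos: [0.5501, 0.2519, -0.022]
tool_rot: [-2.528, -1.866, -0.0]
contact_force: [-0.5, -0.8, -0.1]
opening: 0.0301
[397.8 130.8] [  284   259 32493] [0.6016 0.3036 0.008 ]
t 25.05 tcp [ 0.5501  0.2516 -0.0221] F [-0.1  0.2 -0.1] op 0.0298
turn (tool,deg) [-0.   -0.01 -0.15]
shift now-axes [-0.0493  0.0152 -0.0821] after-turn axes [-0.0494  0.015  -0.0821]
```

View pics/w5.png

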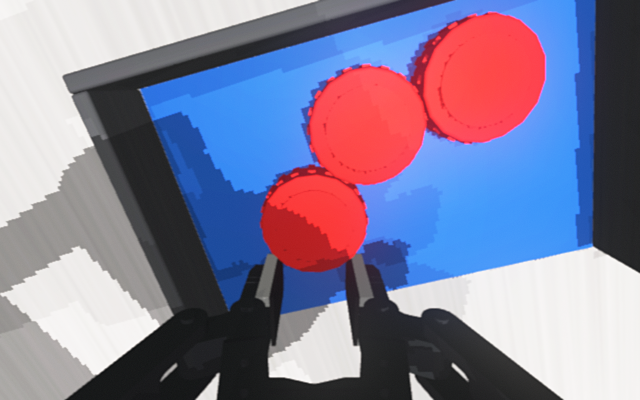

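All three red caps lie flat on the blue floor, at about (313,220), (365,125) and (483,78), all past the mouth line. I back off, lift clear and check from the top.

```bash
python3 -m creep '[[0.35,-0.012,0,0,0,0,0],[0.35,-0.012,0,0,0,0,0],[0.35,0,0,-0.04,0,0,0],[0.35,0,0,-0.045,0,0,0],[0.35,0,0,-0.045,0,0,0],[0.35,-0.045,0,-0.02,0,0,0],[0.35,-0.045,0,0,0,0,0],[0.35,-0.045,0,0,0,0,0],[0.35,-0.045,0,0,0,0,0],[0.35,-0.045,0,0,0,0,0],[0.35,-0.045,0,0,0,0,0],[0.35,0,0,0,0,0,0],[0.35,0,0,0,0,0,0]]'
python3 - <<'E'
from h import *
im=snap('top','top9.png')
for r in red('top',im): print(*r)
for n in('white1','tub','stack','tape','marker'):
  for d in models.search_frame('top',n)[:2]: print(n,round(d['conf'],2),np.round(d['extent']))
i0=cv2.imread('pics/top0.png'); i1=cv2.imread('pics/top9.png')
cv2.imwrite('pics/cmp.png',np.vstack([i0[100:330,90:540],i1[100:330,90:540]]))
print(ctrl.get_obs()['t'],ctrl.get_obs()['tool_pos'])
E
```

```text
t: 26.35
tool_pos: [0.4625, -0.0306, 0.1277]
tool_rot: [-2.531, -1.861, -0.001]
contact_force: [0.8, 0.3, 0.7]
opening: 0.0296
[135.4 181.1] [ 36  54 986] [0.5946 0.3044 0.008 ]
[240.4 293.6] [  159   228 16540] [0.3562 0.0667 0.008 ]
white1 0.77 [394. 207. 414. 229.]
white1 0.58 [239. 119. 264. 142.]
tub 0.64 [452. 114. 530. 182.]
stack 0.59 [349.  36. 419. 120.]
tape 0.87 [422. 278. 469. 320.]
marker 0.69 [221. 272. 260. 285.]
26.65 [ 0.46347564 -0.02838654  0.12783104]
```

View pics/cmp.png

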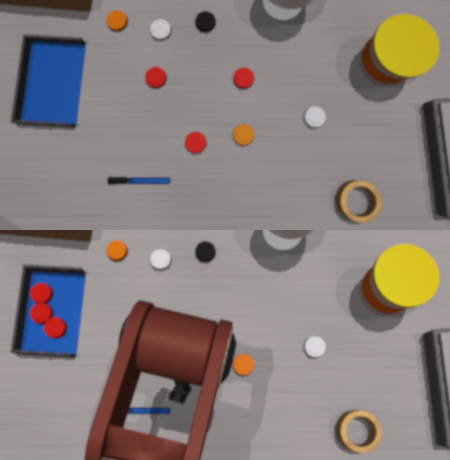

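Before and after pictures match for the white caps, tub, stack, tape and the visible part of the marker. The three red caps are inside the bay.

```bash
python3 -c "
from station import finish_job; print(finish_job())"
```

```text
the job is handed in; nothing more can be done
None
```

All three red caps are in the reject bay, and I handed the job in at about 27 s of the 72 s allowed; no verdict was reported. I swept each cap along the table with the part-open fingers used as a fork.

- **Failed passes:** My first two passes slid over the first cap without moving it. At that opening the fingertips sit about 25–30 mm behind the TCP, more than the 13 mm I had expected. I then felt for the table, set the tips about 3 mm above it, and all three sweeps worked.
- **Red caps:** The last wrist and top pictures show all three lying flat on the blue floor. The one nearest the mouth has its centre about 45 mm past the mouth line.
- **Everything else:** In the before and after top views, the white caps, tub, stack and tape show no visible shift. The arm hid the capped end of the marker, but its visible end had not moved.
- **Hand:** It finished clear, with the TCP about 13 cm above the table and nothing in contact.

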